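# Quarter-turn the bead dish in the air with its wet bead centred

## Robot

A 7-joint arm with a two-finger parallel gripper is mounted at the origin on the work surface. World frame = base frame: x ahead of the robot, y to its left, z up, the work surface at z = 0. Lengths are in m, angles in degrees, forces in N, time in s.
With the tool pointing down it reaches from about 0.4 to 0.9 m from the base axis. Payload 5.5 kg.
Tool frame: the origin (TCP) lies on the centre line of the jaws, within the pads' length; the fingertips stand 14 mm ahead of it and the grasp point (between the pads) lies 5 mm behind it; z points along the fingers, y is the line along which they close (so a half turn about z gives the same grasp; the last joint's range is limited). The gripper opens to 92 mm and grips with 3 to 60 N. Pads are 19 mm wide; open, the fingers measure 130 mm over their backs; the gripper's body (75 mm by 190 mm) begins 47 mm behind the grasp point.
Start: joints at [-51.956, 28.699, -24.465, 88.831, 12.651, 65.22, -12.049], TCP at [0.254, 0.599, 0.241] pointing down, gripper open.
Joint ranges: [-164.97, 164.97], [-17.58, 116.51], [-87.97, 89.64], [11.32, 138.91], [-80.73, 260.73], [10.89, 115.49], [-147.41, 147.41]. Speed limits (degrees/s): [147.25, 147.25, 180, 180, 180, 180, 180].

## Interface

Orientations are given as [roll, pitch, yaw] about the fixed x, y, z axes, in that order (R = Rz(yaw) Ry(pitch) Rx(roll)).
In Python, from plant import readout, get_image, calibration, env gives the robot as it stands.
- The arm moves only by the shell command python3 -m crank 'ROWS'. ROWS is JSON, a list that holds one entry, the list of rows, each a list of 7 numbers: the opening, from 0 (shut) to 1 (fully open), then the shift along the tool's x, y, z scaled (see below), then the turn, a rotation vector about the tool's x, y, z scaled (see below). A call has 1 to 20 rows; each row is the pose to reach, as a shift and turn from the pose commanded when the call began, along the tool's axes at that moment, turning the shorter way round; what a row does not reach only later rows make up. The controller multiplies each number of a shift by 0.8 m and each number of a turn by 360 degrees. A row lasts 1/10 s, in which the tool goes at most 50 mm and 8.59 degrees, less where a joint would pass 70% of its speed; a pose out of reach is approached as far as the arm can. A call with a number of a shift or a turn outside -1 to 1 is refused whole. A call with a gripper value outside its range is refused whole. The fingers move at their own pace and stop on an object; the grip force is fixed at half the most. Time passes only in rows, so rows that repeat a pose let the fingers close. It gives the time, the measured TCP pose, the force, the opening and the grip force at its end, in the units of the state.
- readout.get_obs(): the state, without advancing time (a new reading comes with each control period).
- get_image(name): name is "scene" or "top" or "wrist"; returns the picture (420x560x3 uint8, blue, green, red); there is no depth.
- calibration(name): a dict with "fx", "fy", "cx", "cy" (pixels), "world_from_camera" (4x4, takes a point from camera to world coordinates). Camera axes: x right, y up, looking along -z (the intrinsics and any distortion apply to the point x, -y, -z); pixel columns grow to the right and rows downward; lengths in m; the calibration is good to about 2 mm. A picture is of the moment at which its call begins: read the wrist's pose just before it. calibration takes no time and is no camera call; for the wrist camera it gives the pose at the moment of the call.
- env.finish_job(): hands the job in; it is judged then, once.
The state is a dict: "time_s": time; "joint_pos": joint angles; "qd": joint speeds; "joint_efforts": joint torques, N m; "tcp_pos": TCP position; "eef_rot": TCP orientation; "ft_force": force on the tool from outside, world axes, zero at the start; "moment": the same for the moment, N m; "finger_gap": finger opening in m; "gripper_force": force on a finger pad.
Only numpy, scipy, OpenCV 4.12 (cv2) and the standard library are available. Lean on these libraries where they do the work, as an engineer would, in place of code of your own. Each camera call takes 0.05 s, during which the arm holds its last target. There are 200 camera calls.

## Task

A freshly glazed bead is lying loose in the middle of the green dish on the plaster bats, and I want to see the dish's other side against the blue test chip. Take the dish by its upright tab and first lift it clear of the bats without turning it, then give it a quarter turn in the air so that the tab stands on the side of the blue chip (not the red one), and finish still holding it there, level and still, over the middle of the bats with its underside about 5 cm above them. Keep the dish level throughout so that the bead stays in the middle and never rolls to the rim, do not touch the bead, and leave the other pots where they stand.

Things in the scene. Friction and masses are not known exactly. Their poses are not given: they have to be found in the camera images.
- dish: Green glazed dished plate, loose, 0.19 to 0.30 kg: 151 mm across, rim 31 mm high, foot 80 mm across. Origin: centre of its underside, z up; a cream upright tab stands at the rim on its -x side. At the start it stands flat on the bats (underside at height 40 mm), centre within 8 mm of theirs, axes within 0.1 rad of theirs (tab on the bats' -x side).
- dish_tab (a point): Point in the middle of the cream tab, on the dish's x axis at x = -82 mm, 60 mm above the dish's underside and 22 mm below the tab's top: a good height to grip. The tab is 12 mm thick along the dish's x (radially), 34 mm wide along its y, and stands free for 51 mm above the rim.
- dish_middle (a point): Middle of the dish's inner floor, 8 mm above its underside, on its axis; a centred bead touches here. The floor is a shallow cone (slope 6 degrees) out to radius 50 mm, where it is 13 mm above the underside; then a border of 34 degrees up to the rim.
- bead_center (a point): Centre of the loose bead, an orange-yellow ball 28 mm across, 28 g, which rolls freely in the dish.
- bats: Two stacked round plaster bats, off-white, fixed to the bench: 270 mm across, 40 mm high together. Origin: centre of the underside (on the bench). The dish's tab starts on the bats' -x side; one chip lies on the +y side, the other on the -y side, so the tab must go a quarter turn to one or the other.
- blue_chip: Blue round glaze test chip, fixed, 32 mm across, 5 mm high, on the top of the bats 105 mm from their centre, on their +y or -y side (which one varies). Origin: centre of its underside.
- red_chip: Red test chip, same size, fixed on the opposite side of the bats: the wrong side.
- tea_bowl: Bystander: brown clay bowl, 104 mm across, 70 mm high, loose, standing on the bench. Origin: centre of its underside.
- glaze_jar: Bystander: white jar, 68 mm across, 85 mm high, loose. Origin: centre of its underside.
- small_bat: Bystander: small white plaster disc, 100 mm across, 14 mm high, lying loose on the bench. Origin: centre of its underside.
- bead: The same bead, but this is a point on its surface that turns with it as it rolls (its lowest point at the start): use bead_center for where it is.
Mind the look-alikes: they are no part of the job. There is more than one size of the dish; the job needs the smallest.

How it is judged (in metres and radians):
On the way, in this order (a step that is already met when the one before it is completed fails the run):
1. the dish is lifted at least 20 mm clear of the bats, not yet turned (within 0.3 rad of the bats' axes, tab still on its starting side) (height (world z) of dish above 0.06 m and angle between the x axis of dish and the x axis of bats, either way round below 0.3 rad and x of dish_tab in the frame of bats below -0.03 m), for 0.1 s.
2. in the air, the dish is turned so that its tab is on the blue chip's side (angle between the x axis of dish and the y axis of bats, either way round below 0.2 rad and horizontal distance between dish_tab and blue_chip below 0.05 m and height (world z) of dish above 0.055 m), for 0.2 s.
At the end, for the whole second after the job is handed in: Gripped, still, underside 20 to 100 mm above the bats and touching only the gripper; level within 0.10 rad; centre within 35 mm of the bats' axis; quarter turn true within 0.20 rad, tab within 50 mm (from above) of the blue chip; bead at rest, centre within 24 mm of dish_middle (angle between the x axis of dish and the y axis of bats, either way round below 0.2 rad and horizontal distance between dish_tab and blue_chip below 0.05 m and height (world z) of dish between 0.06 and 0.14 m and horizontal distance between dish and bats below 0.035 m and angle between dish's own z axis and vertical below 0.1 rad and distance between bead_center and dish_middle below 0.024 m and contact force between the fingers and dish above 1 N and contact force between dish and bats below 0.05 N and linear speed of dish below 0.03 m/s and linear speed of bead below 0.06 m/s); the arm keeps its last pose, push and grip.
It fails at once if the bead rolls to the rim or out (more than 40 mm from the middle of the dish) (distance between bead_center and dish_middle above 0.04 m).
It fails at once if the dish is tipped more than 0.25 rad (angle between dish's own z axis and vertical above 0.25 rad).
It fails at once if the robot touches the bead (contact force between any of the fingers, the arm and bead above 0.3 N).
It fails at once if the dish is turned while it stands on the bats (height (world z) of dish below 0.045 m and angle between the x axis of dish and the x axis of bats, either way round above 0.4 rad).
It fails at once if the tea bowl, the jar or the small bat is moved more than 30 mm (distance of any of tea_bowl, glaze_jar, small_bat from where it was at the start of the episode above 0.03 m).
It also fails if it takes over 48 s, if anything falls off the work surface, if the arm or the gripper's body presses on something with over 40 N, if the wrist force passes 120 N, or if a joint passes its speed limit or range.

## Working session

There is one attempt and no reset: what is moved stays moved. The work goes in short steps, Python scripts to look and compute and a shell command to move; the robot and the scene stay as the last step left them, time stands still between calls to the robot, and variables do not carry over. Pictures are saved under pics/ and viewed, at most 10 in all, crops included, and the job is handed in when it is done.

```bash
mkdir -p pics; ls; python3 - <<'E'
from plant import readout,get_image,calibration
import cv2,numpy as np
o=readout.get_obs();print(o)
for n in("scene","top"):
    im=get_image(n);cv2.imwrite(f"pics/{n}0.png",im)
    c=calibration(n);print(n,c)
E
```

```text
pics
{'time_s': 0.0, 'joint_pos': array([-51.95433681,  28.75395914, -24.45473023,  88.89064801,
        12.65291527,  65.22002805, -12.04720866]), 'qd': array([ 0.0440571 ,  0.08512339,  0.02266975, -0.03870383,  0.08204927,
       -0.01184292, -0.00400434]), 'joint_efforts': array([-1.15015722e-03, -5.66577351e+01, -5.81612661e+00, -2.79108918e+01,
       -6.84659416e-02,  3.07436928e-02,  1.75015025e-04]), 'tcp_pos': array([0.25339184, 0.5978515 , 0.23968481]), 'eef_rot': array([-1.79889431e+02, -2.76127174e-03,  1.57041710e+02]), 'ft_force': array([-0.51880054,  0.42619212,  1.02586274]), 'moment': array([-0.00092245, -0.00852636, -0.01462439]), 'gripper_force': 0.0, 'finger_gap': 0.09188406183739593}
scene {'fx': 539.555882591281, 'fy': 539.555882591281, 'cx': 274.0411326020596, 'cy': 208.3132593761874, 'world_from_camera': array([[-0.31439066, -0.7379256 ,  0.59718031,  1.32881036],
       [ 0.94927948, -0.240943  ,  0.20202707,  0.28247228],
       [-0.00519453,  0.63040644,  0.77624786,  1.1305684 ],
       [ 0.        ,  0.        ,  0.        ,  1.        ]])}
top {'fx': 521.4506086895861, 'fy': 521.4506086895861, 'cx': 277.5386385756213, 'cy': 213.3634924416606, 'world_from_camera': array([[ 0.01121995,  0.9929333 , -0.11814214,  0.38200516],
       [-0.99987972,  0.01240597,  0.00930829,  0.02598747],
       [ 0.01070818,  0.11802349,  0.99295307,  1.39977627],
       [ 0.        ,  0.        ,  0.        ,  1.        ]])}
```

View pics/scene0.png

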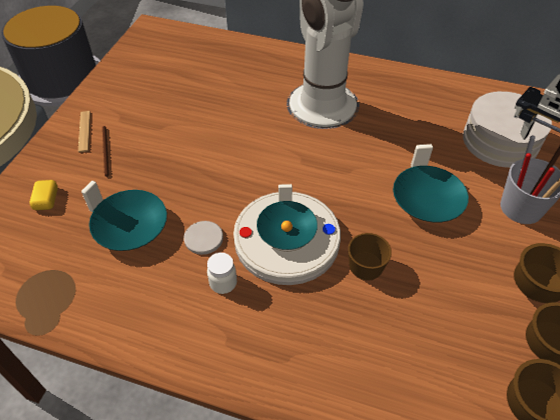

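View pics/top0.png

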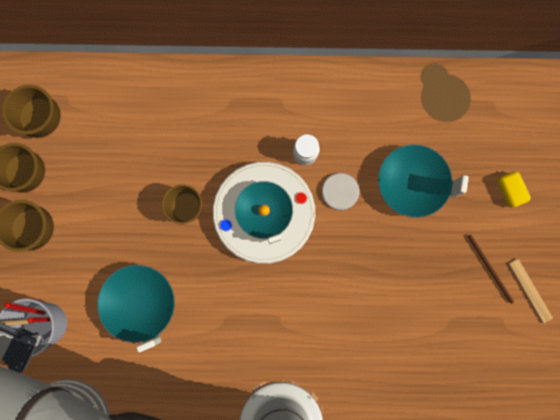

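The scene picture shows the small dish on the bats at about (287,226). Its tab is at (285,192), the blue chip at (329,229) and the red one at (246,232). In the top picture the bats are at (264,212), blue at (226,225), red at (301,198) and the tab near (274,240).

```bash
cat > h.py <<'E'
from plant import readout,get_image,calibration
import cv2,numpy as np
def ray(c,p):
    M=c["world_from_camera"];d=np.array([(p[0]-c["cx"])/c["fx"],-(p[1]-c["cy"])/c["fy"],-1])
    return M[:3,3],M[:3,:3]@d
def onz(c,p,z):
    o,d=ray(c,p);return o+d*(z-o[2])/d[2]
def cents(m,box,amin=15):
    x0,y0,x1,y1=box;k=np.zeros_like(m);k[y0:y1,x0:x1]=m[y0:y1,x0:x1]
    n,l,s,c=cv2.connectedComponentsWithStats(k)
    return [(c[i],s[i]) for i in range(1,n) if s[i,4]>=amin]
def tri(c1,p1,c2,p2):
    A=np.zeros((3,3));b=np.zeros(3);rs=[ray(c1,p1),ray(c2,p2)]
    for o,d in rs:
        d=d/np.linalg.norm(d);P=np.eye(3)-np.outer(d,d);A+=P;b+=P@o
    X=np.linalg.solve(A,b)
    return X,[np.linalg.norm(np.cross(X-o,d/np.linalg.norm(d))) for o,d in rs]
R={"blue":((105,120,60),(130,255,255)),"red":((0,170,90),(6,255,255)),"green":((80,80,20),(100,255,255)),"orange":((8,180,150),(30,255,255))}
def mask(im,n): return cv2.inRange(cv2.cvtColor(im,cv2.COLOR_BGR2HSV),*map(np.array,R[n]))
E
python3 - <<'E'
from h import *
np.set_printoptions(precision=4,suppress=True)
for n,box in(("scene",(225,175,350,285)),("top",(205,155,322,270))):
    im=cv2.imread(f"pics/{n}0.png");c=calibration(n)
    for k,z in(("blue",.045),("red",.045),("green",.06),("orange",.062)):
        for p,s in cents(mask(im,k),box): print(n,k,p,s,onz(c,p,z))
    x0,y0,x1,y1=box
    hsv=cv2.cvtColor(im,cv2.COLOR_BGR2HSV);m=cv2.inRange(hsv,(0,0,120),(180,70,255))
    for p,s in cents(m,box,200): print(n,"white",p,s,onz(c,(s[0]+s[2]/2,s[1]+s[3]/2),.04))
a=cv2.imread("pics/scene0.png")[170:290,220:355];b=cv2.imread("pics/top0.png")[155:275,205:340]
cv2.imwrite("pics/z.png",cv2.resize(np.vstack([np.hstack([a,b])]),None,fx=2.9,fy=2.9*1,interpolation=cv2.INTER_CUBIC))
E
```

```text
scene blue [328.4    228.6095] [323 224  12  11 105] [0.5136 0.1505 0.045 ]
scene red [245.1753 231.6186] [240 227  12  10  97] [ 0.5875 -0.0452  0.045 ]
scene green [286.6439 224.6991] [ 257  201   60   48 2157] [0.5454 0.0503 0.06  ]
scene orange [285.2069 224.6379] [281 221   9   9  58] [0.5478 0.0473 0.062 ]
scene white [284.9169 238.7187] [ 234  184  106   94 4667] [0.5495 0.0528 0.04  ]
top blue [225.2952 224.819 ] [220 219  12  12 105] [0.5114 0.1491 0.045 ]
top red [300.4878 197.6585] [296 193  10  10  82] [ 0.5855 -0.0465  0.045 ]
top green [262.8767 209.3112] [ 235  182   57   56 2368] [0.5515 0.0515 0.06  ]
top orange [264.1194 210.    ] [260 206   9   9  67] [0.5495 0.0482 0.062 ]
top white [263.4984 213.3679] [ 213  162  102  102 5377] [0.5443 0.0488 0.04  ]
```

View pics/z.png

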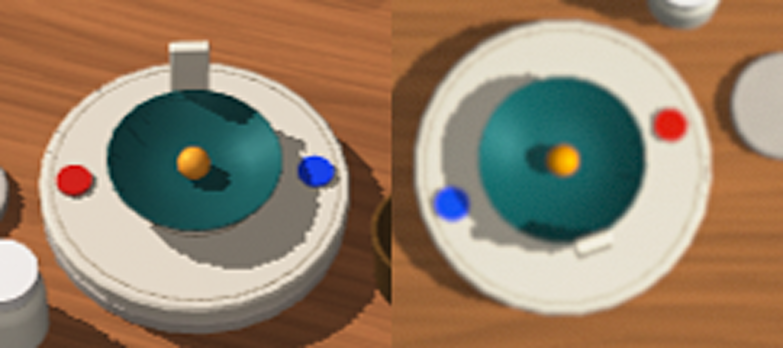

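The crop shows the tab's top face centred at scene (285.5,186.2) and top (274.8,239.1). Blue is on the side reached by a clockwise quarter turn seen from above.

```bash
cat >> h.py <<'E'
from scipy.spatial.transform import Rotation as Ro
def rel(pos,yaw,tilt=None):
    o=readout.get_obs();R=Ro.from_euler('xyz',o['eef_rot'],degrees=True)
    T=Ro.from_euler('xyz',[180,0,yaw],degrees=True)
    if tilt is not None: T=Ro.from_rotvec(tilt)*T
    return np.round(R.inv().apply(np.array(pos)-o['tcp_pos'])/.8,4),np.round((R.inv()*T).as_rotvec(degrees=True)/360,4)
E
python3 - <<'E'
from h import *
np.set_printoptions(precision=4,suppress=True)
cs,ct=calibration("scene"),calibration("top")
t,e=tri(cs,(285.5,186.2),ct,(274.8,239.1));print("tabtop",t,e)
print(onz(cs,(285.5,186.2),.122),onz(ct,(274.8,239.1),.122))
# dish rim ellipse centre at rim z .071 from bounding hull
for n,box in(("scene",(225,175,350,285)),("top",(205,155,322,270))):
    im=cv2.imread(f"pics/{n}0.png");c=calibration(n);m=mask(im,"green")|mask(im,"orange");k=np.zeros_like(m);x0,y0,x1,y1=box;k[y0:y1,x0:x1]=m[y0:y1,x0:x1]
    cn=max(cv2.findContours(k,0,cv2.CHAIN_APPROX_NONE)[0],key=cv2.contourArea)
    h=cv2.convexHull(cn)[:,0];W=np.array([onz(c,p,.071)[:2] for p in h]).astype(np.float32)
    print(n,cv2.minEnclosingCircle(W),cv2.fitEllipse(W))
B=np.array([.5495,.052])
print(t[:2]-B,np.degrees(np.arctan2(*(t[:2]-B)[::-1])),np.linalg.norm(t[:2]-B))
print(rel([t[0],t[1],.2],110.7))
E
```

```text
tabtop [0.4705 0.0214 0.1143] [np.float64(0.0014738479889557544), np.float64(0.0014738479889557516)]
[0.4767 0.0248 0.122 ] [0.4704 0.02   0.122 ]
scene ((0.5510347485542297, 0.05147233232855797), 0.07529570162296295) ((0.5510829091072083, 0.051761988550424576), (0.14765693247318268, 0.14972977340221405), 112.99407196044922)
top ((0.5504145622253418, 0.050829820334911346), 0.07313071191310883) ((0.5502746105194092, 0.05108250677585602), (0.14419788122177124, 0.1456386148929596), 160.06021118164062)
[-0.079  -0.0306] -158.82228456548805 0.08470539072224662
(array([-0.5311, -0.5576,  0.0507]), array([-0.0003,  0.0001,  0.1287]))
```

```bash
python3 -m crank '[[[0.6,-0.534,-0.555,0.05,0,0,0.1287],[0.6,-0.534,-0.555,0.05,0,0,0.1287],[0.6,-0.534,-0.555,0.05,0,0,0.1287],[0.6,-0.534,-0.555,0.05,0,0,0.1287],[0.6,-0.534,-0.555,0.05,0,0,0.1287],[0.6,-0.534,-0.555,0.05,0,0,0.1287],[0.6,-0.534,-0.555,0.05,0,0,0.1287],[0.6,-0.534,-0.555,0.05,0,0,0.1287],[0.6,-0.534,-0.555,0.05,0,0,0.1287],[0.6,-0.534,-0.555,0.05,0,0,0.1287],[0.6,-0.534,-0.555,0.05,0,0,0.1287],[0.6,-0.534,-0.555,0.05,0,0,0.1287],[0.6,-0.534,-0.555,0.05,0,0,0.1287],[0.6,-0.534,-0.555,0.05,0,0,0.1287],[0.6,-0.534,-0.555,0.05,0,0,0.1287],[0.6,-0.534,-0.555,0.05,0,0,0.1287],[0.6,-0.534,-0.555,0.05,0,0,0.1287],[0.6,-0.534,-0.555,0.05,0,0,0.1287],[0.6,-0.534,-0.555,0.05,0,0,0.1287],[0.6,-0.534,-0.555,0.05,0,0,0.1287]]]'; python3 - <<'E'
from h import *
o=readout.get_obs();print(o['joint_pos'],o['time_s'])
cv2.imwrite("pics/w1.png",get_image("wrist"));c=calibration("wrist");print(c)
print(rel([.4735,.0224,.2],110.7))
M=c["world_from_camera"]
for P in([.4735,.0224,.122],[.5507,.0513,.071]):
    q=M[:3,:3].T@(np.array(P)-M[:3,3]);print(c["cx"]+c["fx"]*q[0]/-q[2],c["cy"]-c["fy"]*q[1]/-q[2])
E
```

```text
time_s: 2.1
tcp_pos: [0.4737, 0.0234, 0.2008]
eef_rot: [180.0, -0.0, 110.7]
ft_force: [-0.2, 0.4, 0.2]
finger_gap: 0.0552
gripper_force: 0.0
[ -7.78862862  11.77651027   1.92809012 116.43686303  -0.50463837
  51.78682858  15.1589283 ] 2.1
{'fx': 307.2922016946948, 'fy': 307.2922016946948, 'cx': 284.20424247907516, 'cy': 215.35340629898167, 'world_from_camera': array([[ 0.93518255, -0.33836016, -0.10462309,  0.44455719],
       [ 0.35416417,  0.89440341,  0.27314883,  0.09745319],
       [ 0.00115257, -0.29249777,  0.95626551,  0.34471981],
       [ 0.        ,  0.        ,  0.        ,  1.        ]])}
(array([-0.0009, -0.0006,  0.0009]), array([ 0.    , -0.    ,  0.0001]))
284.50172480119886 230.65366045975048
373.1231400573896 212.265666689278
```

View pics/w1.png

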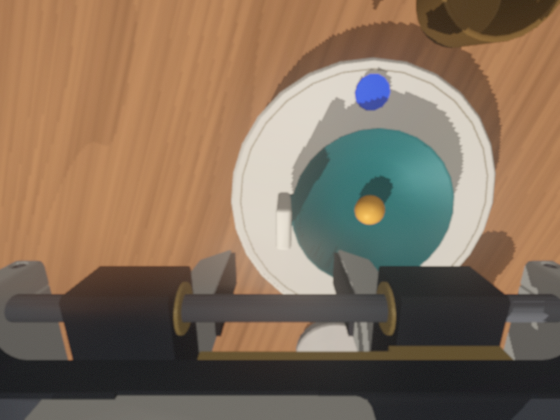

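The wrist picture shows the tab's top face at about (284,235), upright between the fingers (inner pads near x = 235 and 337). The bead is at (370,210) and the blue chip at (372,92). The jaws line up, so I descend with a small tangential correction.

```bash
python3 -m crank '[[[0.6,-0.002,-0.001,0.03,0,0,0],[0.6,-0.002,-0.001,0.06,0,0,0],[0.6,-0.002,-0.001,0.09,0,0,0],[0.6,-0.002,-0.001,0.11,0,0,0],[0.6,-0.002,-0.001,0.125,0,0,0],[0.6,-0.002,-0.001,0.132,0,0,0],[0.6,-0.002,-0.001,0.132,0,0,0],[0.6,-0.002,-0.001,0.132,0,0,0]]]'; python3 - <<'E'
from h import *
a=get_image("scene")[130:290,200:380];cv2.imwrite("pics/s2.png",cv2.resize(a,None,fx=3.5,fy=3.5,interpolation=2))
E
```

```text
time_s: 2.95
tcp_pos: [0.474, 0.0213, 0.0956]
eef_rot: [180.0, 0.0, 110.7]
ft_force: [-0.3, -1.0, 0.4]
finger_gap: 0.0551
gripper_force: 0.0
```

View pics/s2.png

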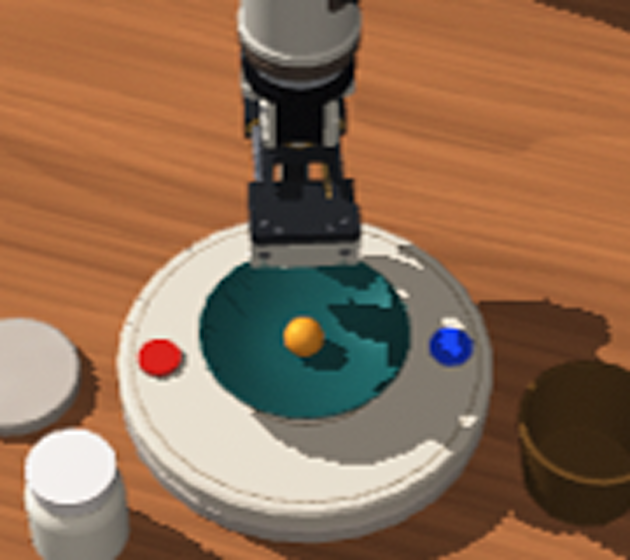

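The gripper is over the tab and well clear of the bead (crop (303,337)), so I close it gradually.

```bash
python3 -m crank '[[[0.5,0,0,0,0,0,0],[0.42,0,0,0,0,0,0],[0.36,0,0,0,0,0,0],[0.3,0,0,0,0,0,0],[0.25,0,0,0,0,0,0],[0.21,0,0,0,0,0,0],[0.18,0,0,0,0,0,0],[0.16,0,0,0,0,0,0],[0.14,0,0,0,0,0,0],[0.12,0,0,0,0,0,0],[0.1,0,0,0,0,0,0],[0.05,0,0,0,0,0,0],[0,0,0,0,0,0,0],[0,0,0,0,0,0,0],[0,0,0,0,0,0,0],[0,0,0,0,0,0,0]]]'; python3 - <<'E'
from h import *
c=calibration("top");im=get_image("top");cv2.imwrite("pics/t3.png",im)
print([onz(c,p,.062) for p,s in cents(mask(im,"orange"),(205,155,322,270))],readout.get_obs()['moment'],readout.get_obs()['ft_force'])
E
```

```text
time_s: 4.6
tcp_pos: [0.4736, 0.0212, 0.0951]
eef_rot: [180.0, -0.0, 110.7]
ft_force: [0.8, 0.4, -1.7]
finger_gap: 0.0119
gripper_force: 30.0
[] [-0.08521741 -0.14714307 -0.1143984 ] [ 0.87207722  0.2734774  -1.53161775]
```

```bash
python3 -m crank '[[[0,0,0,-0.0005,0,0,0],[0,0,0,-0.001,0,0,0],[0,0,0,-0.002,0,0,0],[0,0,0,-0.003,0,0,0],[0,0,0,-0.004,0,0,0],[0,0,0,-0.005,0,0,0],[0,0,0,-0.006,0,0,0],[0,0,0,-0.007,0,0,0],[0,0,0,-0.008,0,0,0],[0,0,0,-0.009,0,0,0],[0,0,0,-0.0095,0,0,0],[0,0,0,-0.01,0,0,0],[0,0,0,-0.01,0,0,0]]]'; python3 - <<'E'
from h import *
o=readout.get_obs();print(o['moment'],o['ft_force'],o['finger_gap'])
a=get_image("scene");b=get_image("wrist");cv2.imwrite("pics/s4f.png",a);cv2.imwrite("pics/w4f.png",b)
a=cv2.resize(a[160:290,220:360],(420,390),interpolation=2);b=b[20:410,180:540]
cv2.imwrite("pics/s4.png",np.hstack([a,b]))
E
```

```text
time_s: 5.95
tcp_pos: [0.4736, 0.0213, 0.1032]
eef_rot: [180.0, -0.0, 110.7]
ft_force: [-0.6, -0.1, -2.8]
finger_gap: 0.0117
gripper_force: 30.0
[-0.13691181  0.26715122  0.03799806] [-0.56468333 -0.0631612  -2.8373736 ] 0.011707538856492115
```

View pics/s4.png

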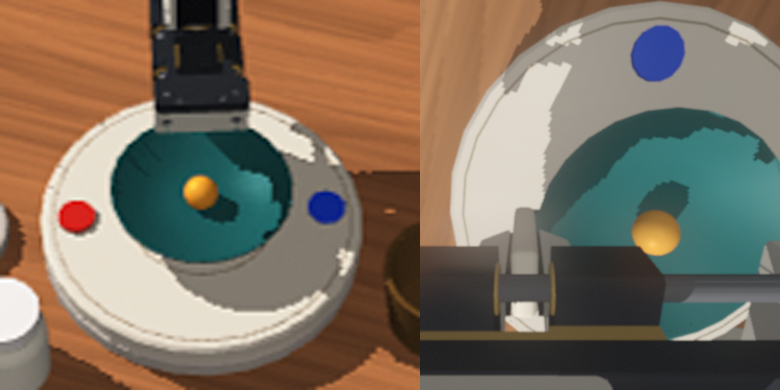

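The left half shows the dish lifted with the bead still central (crop (200,192)). The right half shows the tab in the pads. The force (2.8 N) shows the dish is fully carried. Next I check its tilt from the far rim.

```bash
cat >> h.py <<'E'
def rimtilt(im,C,u,zc,grow=0):
    """fit heights: compare far-rim pixel in scene image with rim points of level dish at C, rim height zc; u=dish axis away from tab"""
    c=calibration("scene");M=c["world_from_camera"]
    def pj(P):
        q=M[:3,:3].T@(np.array(P)-M[:3,3]);return np.array([c["cx"]+c["fx"]*q[0]/-q[2],c["cy"]-c["fy"]*q[1]/-q[2]])
    m=mask(im,"green")
    out=[]
    for a in np.arange(-90,91,30):
        r=Ro.from_euler('z',a,degrees=True).apply([u[0],u[1],0])
        p0=pj([*(np.array(C)+.066*r[:2]),zc]);p1=pj([*(np.array(C)+.0755*r[:2]),zc]);pz=pj([*(np.array(C)+.0755*r[:2]),zc+.01])
        d=(p1-p0);d/=np.linalg.norm(d)
        s=np.arange(-15,15,.25);v=[cv2.getRectSubPix(m.astype(np.float32),(1,1),tuple((p1+k*d).astype(float)))[0,0]>127 for k in s]
        e=s[np.where(v)[0].max()] if any(v) else np.nan
        dz=(pz-p1)@d/10.  # px per mm of height
        out.append((int(a),round(float(e),2),round(float(dz),2)))
    return out
E
python3 - <<'E'
from h import *
C=np.array([.5507,.0513]);u=[np.cos(np.radians(20.7)),np.sin(np.radians(20.7))]
print("angle, edge px beyond level prediction, px per mm up")
print(rimtilt(cv2.imread("pics/scene0.png"),C,u,.071))
print(rimtilt(cv2.imread("pics/s4f.png"),C,u,.079))
E
```

```text
angle, edge px beyond level prediction, px per mm up
[(-90, -0.75, 0.0), (-60, -0.25, -0.1), (-30, -0.25, -0.2), (0, -0.5, -0.24), (30, -0.25, -0.18), (60, -0.75, -0.07), (90, -0.5, 0.03)]
[(-90, -0.75, 0.0), (-60, -0.25, -0.1), (-30, -0.75, -0.2), (0, -0.5, -0.24), (30, -0.25, -0.18), (60, -1.0, -0.07), (90, -0.75, 0.03)]
```

The dish is level (rim shift below 0.5 px, about 0.01 rad). I lift it on to about 50 mm clear.

```bash
python3 -m crank '[[[0,0,0,-0.001,0,0,0],[0,0,0,-0.003,0,0,0],[0,0,0,-0.006,0,0,0],[0,0,0,-0.01,0,0,0],[0,0,0,-0.014,0,0,0],[0,0,0,-0.018,0,0,0],[0,0,0,-0.022,0,0,0],[0,0,0,-0.026,0,0,0],[0,0,0,-0.03,0,0,0],[0,0,0,-0.034,0,0,0],[0,0,0,-0.038,0,0,0],[0,0,0,-0.042,0,0,0],[0,0,0,-0.046,0,0,0],[0,0,0,-0.049,0,0,0],[0,0,0,-0.051,0,0,0],[0,0,0,-0.052,0,0,0],[0,0,0,-0.052,0,0,0],[0,0,0,-0.052,0,0,0]]]'; python3 - <<'E'
from h import *
C=np.array([.5507,.0513]);u=[np.cos(np.radians(20.7)),np.sin(np.radians(20.7))]
im=get_image("scene");z=readout.get_obs()['tcp_pos'][2]
print(rimtilt(im,C,u,.071+z-.0951))
c=calibration("scene");print([onz(c,p,.062+z-.0951) for p,s in cents(mask(im,"orange"),(225,150,350,285))])
# arc rows about dish centre: in tool axes, 30 deg per call. centre lies d along tool y
d=.0825
import math
for a in np.r_[0.5,np.arange(2,30,2),29.5,30]:
    t=math.radians(a)  # world turn -a = tool turn +a about tool z
    x,y=(d*math.sin(t)),(d*(1-math.cos(t)))
    print("%.2f  %.4f %.4f %.4f"%(a,x/.8,y/.8,a/360))
E
```

```text
time_s: 7.85
tcp_pos: [0.4734, 0.0212, 0.1446]
eef_rot: [-180.0, -0.0, 110.7]
ft_force: [-0.7, 1.0, -3.5]
finger_gap: 0.0122
gripper_force: 30.0
[(-90, -1.25, 0.0), (-60, -0.75, -0.11), (-30, -0.25, -0.21), (0, -0.25, -0.26), (30, 0.0, -0.19), (60, -0.5, -0.08), (90, -0.75, 0.03)]
[array([0.54753706, 0.04841836, 0.1115008 ])]
0.50  0.0009 0.0000 0.0014
2.00  0.0036 0.0001 0.0056
4.00  0.0072 0.0003 0.0111
6.00  0.0108 0.0006 0.0167
8.00  0.0144 0.0010 0.0222
10.00  0.0179 0.0016 0.0278
12.00  0.0214 0.0023 0.0333
14.00  0.0249 0.0031 0.0389
16.00  0.0284 0.0040 0.0444
18.00  0.0319 0.0050 0.0500
20.00  0.0353 0.0062 0.0556
22.00  0.0386 0.0075 0.0611
24.00  0.0419 0.0089 0.0667
26.00  0.0452 0.0104 0.0722
28.00  0.0484 0.0121 0.0778
29.50  0.0508 0.0134 0.0819
30.00  0.0516 0.0138 0.0833
```

Level, bead central. Now a quarter turn about the dish's own axis: three identical 30 degree arcs, with a check after the first.

```bash
python3 -m crank '[[[0,0.0009,0,0,0,0,0.0014],[0,0.0036,0.0001,0,0,0,0.0056],[0,0.0072,0.0003,0,0,0,0.0111],[0,0.0108,0.0006,0,0,0,0.0167],[0,0.0144,0.001,0,0,0,0.0222],[0,0.0179,0.0016,0,0,0,0.0278],[0,0.0214,0.0023,0,0,0,0.0333],[0,0.0249,0.0031,0,0,0,0.0389],[0,0.0284,0.004,0,0,0,0.0444],[0,0.0319,0.005,0,0,0,0.05],[0,0.0353,0.0062,0,0,0,0.0556],[0,0.0386,0.0075,0,0,0,0.0611],[0,0.0419,0.0089,0,0,0,0.0667],[0,0.0452,0.0104,0,0,0,0.0722],[0,0.0484,0.0121,0,0,0,0.0778],[0,0.0508,0.0134,0,0,0,0.0819],[0,0.0516,0.0138,0,0,0,0.0833],[0,0.0516,0.0138,0,0,0,0.0833]]]'; python3 - <<'E'
from h import *
im=get_image("scene");c=calibration("scene");o=readout.get_obs();z=o['tcp_pos'][2]
print([onz(c,p,.0165+z) for p,s in cents(mask(im,"orange"),(225,150,350,285))],o['joint_pos'])
y=np.radians(o['eef_rot'][2]-90);u=[np.cos(y),np.sin(y)];C=o['tcp_pos'][:2]+.0825*np.array(u);print(C,rimtilt(im,C,u,z-.0241))
E
```

```text
time_s: 9.7
tcp_pos: [0.4692, 0.0639, 0.1447]
eef_rot: [-180.0, -0.0, 80.7]
ft_force: [-0.2, -0.2, -3.4]
finger_gap: 0.0117
gripper_force: 30.0
[array([0.58651044, 0.06011118, 0.1611857 ])] [-16.36976294  16.54600289   6.19274221 119.32881442  -2.5223354
  44.2497104  -17.89248027]
[0.55062039 0.05048745] [(-90, -1.0, 0.11), (-60, -1.75, 0.0), (-30, -1.25, -0.11), (0, -0.25, -0.21), (30, 0.0, -0.26), (60, 0.0, -0.19), (90, 0.5, -0.08)]
```

(That bead height was mistyped; corrected, it is at (0.548, 0.047), still central.) Dish level and centred, so I do the next two arcs.

```bash
python3 -m crank '[[[0,0.0009,0,0,0,0,0.0014],[0,0.0036,0.0001,0,0,0,0.0056],[0,0.0072,0.0003,0,0,0,0.0111],[0,0.0108,0.0006,0,0,0,0.0167],[0,0.0144,0.001,0,0,0,0.0222],[0,0.0179,0.0016,0,0,0,0.0278],[0,0.0214,0.0023,0,0,0,0.0333],[0,0.0249,0.0031,0,0,0,0.0389],[0,0.0284,0.004,0,0,0,0.0444],[0,0.0319,0.005,0,0,0,0.05],[0,0.0353,0.0062,0,0,0,0.0556],[0,0.0386,0.0075,0,0,0,0.0611],[0,0.0419,0.0089,0,0,0,0.0667],[0,0.0452,0.0104,0,0,0,0.0722],[0,0.0484,0.0121,0,0,0,0.0778],[0,0.0508,0.0134,0,0,0,0.0819],[0,0.0516,0.0138,0,0,0,0.0833],[0,0.0516,0.0138,0,0,0,0.0833]]]'
python3 -m crank '[[[0,0.0009,0,0,0,0,0.0014],[0,0.0036,0.0001,0,0,0,0.0056],[0,0.0072,0.0003,0,0,0,0.0111],[0,0.0108,0.0006,0,0,0,0.0167],[0,0.0144,0.001,0,0,0,0.0222],[0,0.0179,0.0016,0,0,0,0.0278],[0,0.0214,0.0023,0,0,0,0.0333],[0,0.0249,0.0031,0,0,0,0.0389],[0,0.0284,0.004,0,0,0,0.0444],[0,0.0319,0.005,0,0,0,0.05],[0,0.0353,0.0062,0,0,0,0.0556],[0,0.0386,0.0075,0,0,0,0.0611],[0,0.0419,0.0089,0,0,0,0.0667],[0,0.0452,0.0104,0,0,0,0.0722],[0,0.0484,0.0121,0,0,0,0.0778],[0,0.0508,0.0134,0,0,0,0.0819],[0,0.0516,0.0138,0,0,0,0.0833],[0,0.0516,0.0138,0,0,0,0.0833],[0,0.0516,0.0138,0,0,0,0.0833],[0,0.0516,0.0138,0,0,0,0.0833]]]'; python3 - <<'E'
from h import *
im=get_image("scene");c=calibration("scene");o=readout.get_obs();z=o['tcp_pos'][2]
print([onz(c,p,z-.0331) for p,s in cents(mask(im,"orange"),(225,150,350,285))])
y=np.radians(o['eef_rot'][2]-90);u=[np.cos(y),np.sin(y)];C=o['tcp_pos'][:2]+.0825*np.array(u);print(C,rimtilt(im,C,u,z-.0241))
cv2.imwrite("pics/s5.png",cv2.resize(im[110:300,200:400],None,fx=3,fy=3,interpolation=2))
E
```

```text
time_s: 11.55
tcp_pos: [0.4868, 0.1028, 0.1447]
eef_rot: [-180.0, 0.0, 50.7]
ft_force: [-0.1, -0.3, -3.3]
finger_gap: 0.012
gripper_force: 30.0
time_s: 13.55
tcp_pos: [0.5214, 0.1276, 0.1447]
eef_rot: [-180.0, 0.0, 20.7]
ft_force: [0.7, -0.0, -3.6]
finger_gap: 0.0117
gripper_force: 30.0
[array([0.54933363, 0.04865776, 0.11160897])]
[0.55060316 0.05046545] [(-90, -9.5, 0.27), (-60, -0.75, 0.21), (-30, -1.5, 0.11), (0, -0.75, 0.0), (30, -0.5, -0.11), (60, -0.25, -0.21), (90, 0.0, -0.26)]
```

View pics/s5.png

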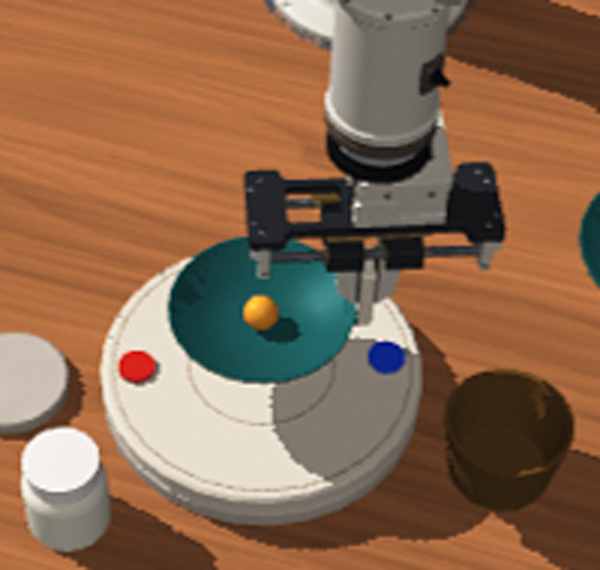

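The picture shows the tab on the blue chip's side (crop (365,300), chip at (386,357)). The dish is level over the bats, the bead is central at (261,312), and the other pots are in place. I let it settle, then hand in.

```bash
python3 -m crank '[[[0,0,0,0,0,0,0],[0,0,0,0,0,0,0],[0,0,0,0,0,0,0],[0,0,0,0,0,0,0],[0,0,0,0,0,0,0],[0,0,0,0,0,0,0],[0,0,0,0,0,0,0],[0,0,0,0,0,0,0]]]'; python3 -c "
from plant import env
print(env.finish_job())"
```

```text
time_s: 14.4
tcp_pos: [0.5215, 0.1277, 0.1447]
eef_rot: [-180.0, 0.0, 20.7]
ft_force: [-0.1, -0.6, -3.1]
finger_gap: 0.0123
gripper_force: 30.0
the job is handed in; nothing more can be done
None
```

I lifted the dish straight up and turned it a quarter turn in the air, and it is still held level about 5 cm above the bats with its tab on the blue chip's side. The bead was in the middle when I last looked. The job is handed in; no verdict came back.

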